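Reverse the ratchet and snug up the shelf bolt

TASK

The orange-handled ratchet wrench sits on its bolt but is set to loosen. Flip its red direction lever across to the other side, then swing the orange handle about 35 degrees anticlockwise (seen from above) to check that it free-wheels, and then clockwise, on until the bolt itself has turned at least 30 degrees clockwise; let go. Never turn the bolt anticlockwise, and leave the black-handled ratchet beside it alone.

Things in the scene. Friction and masses are not known exactly. Their poses are not given: they have to be found in the camera images.
- bolt_axis (a point): centre of the steel head (60 mm wide, 26 mm tall, its top about 72 mm above the desk) of the orange-handled ratchet wrench, which stays seated on an upright bolt in a small pale wooden board fixed to the desk. This point lies on the vertical axis about which bolt and wrench turn, 59 mm above the desk. A dark disc with a white stripe on top of the head turns with the bolt
- orange_grip (a point): the point to grip on the wrench's handle: a level round bar with orange sleeve, 24 mm thick, whose centre line is 59 mm above the desk. The sleeve runs from 95 to 215 mm from the bolt axis and this point is on the centre line 155 mm from the axis. About 1.5 to 3 N sideways here swings the handle free, about 4 N when it drives the bolt. It stays where it is left
- lever_tab (a point): centre of the red upright tab (12 mm along the lever, 14 mm across, 32 mm tall, its centre 90 mm and its top about 106 mm above the desk) at the end of the ratchet's direction lever. The lever lies on top of the head and points along the handle; it pivots about a vertical axis 40 mm from the bolt axis, on the handle's centre line, and the tab is 42 mm from that pivot. About 2 N sideways on the tab flips it
- lever (a joint): direction lever, rad. 0 (start): tab 15 mm to the anticlockwise side of the handle seen from above; the wrench drives anticlockwise (loosens), slips clockwise. -0.36: middle, in line with the handle. -0.72: tab 15 mm to the clockwise side; it drives clockwise (tightens), slips anticlockwise. A spring throws it off the middle to either side; on a tooth it may stand only 0.1 from the middle
- ratchet (a joint): angle of the orange-handled wrench about the vertical bolt axis, rad, 0 at the start, anticlockwise from above positive, stops at -1.3 and +1.3. On changing direction up to 0.6 rad of handle swing (about one tooth, 0.52) is lost before the bolt is driven
- bolt (a joint): angle of the bolt under the orange-handled wrench, rad, 0 at the start, clockwise from above (tightening) negative. Stiff enough to stay put while the wrench slips
- black_grip (a point): the same point on the handle of the neighbouring ratchet wrench of the same shape, with black sleeve and grey lever: not to be moved

How it is judged (in metres and radians):
On the way, in this order (a step that is already met when the one before it is completed fails the run):
1. the direction lever is flipped to the clockwise (tightening) side, the bolt not yet turned (value of joint lever below -0.43 rad and value of joint bolt above -0.2 rad), for 0.2 s.
2. the handle is swung anticlockwise to at least 0.25 rad while the bolt stays put: it free-wheels (value of joint ratchet above 0.25 rad and value of joint lever below -0.39 rad and value of joint bolt above -0.2 rad), for 0.1 s.
3. the handle has driven the bolt at least 0.48 rad clockwise (value of joint bolt below -0.48 rad), for 0.1 s.
At the end, for the whole second after the job is handed in: the bolt stands at least 0.48 rad clockwise of its start, the direction lever is still on the clockwise (tightening) side of its centre, the orange handle is released and at rest, and the black-handled ratchet's handle is within 30 mm of where it was (value of joint bolt below -0.48 rad and value of joint lever below -0.39 rad and velocity of joint ratchet between -0.1 and 0.1 rad/s and distance of black_grip from where it was at the start of the episode below 0.03 m); the robot touches nothing.
It fails at once if the bolt is turned anticlockwise by more than 0.12 rad (value of joint bolt above 0.12 rad).
It fails at once if the black-handled ratchet is moved by more than 30 mm (distance of black_grip from where it was at the start of the episode above 0.03 m).
It also fails if it takes over 58 s, if anything falls off the work surface, if the arm or the gripper's body presses on something with over 40 N, if the wrist force passes 120 N, or if a joint passes its speed limit or range.

ROBOT

A 6-joint arm with a two-finger parallel gripper is mounted at the origin on the work surface. World frame = base frame: x ahead of the robot, y to its left, z up, the work surface at z = 0. Lengths are in m, angles in degrees, forces in N, time in s.
With the tool pointing down it reaches from about 0.4 to 0.825 m from the base axis. Payload 7 kg.
Tool frame: the origin (TCP) lies at the centre of the arm's flange, where the gripper is bolted on; the fingertips stand 178 mm ahead of it and the grasp point (between the pads) lies 159 mm ahead of it (tip_reach is the distance from the TCP to the fingertips, in m); z points along the fingers, y is the line along which they close (so a half turn about z gives the same grasp; the last joint's range is limited). The gripper opens to 88 mm and grips with 3 to 60 N. Pads are 19 mm wide; open, the fingers measure 130 mm over their backs; the gripper's body (78 mm by 193 mm) begins 47 mm behind the grasp point.
Start: joints at [-56.431, 20.546, 0.682, 0, -70.136, -16.507], TCP at [0.198, -0.645, 0.405] pointing down, gripper open.
Joint ranges: [-176.03, 176.03], [-82.01, 121.73], [-58.28, 71.71], [-173.87, 95.51], [-174.79, -0.11], [-173.66, 173.66]. Speed limits (degrees/s): [136.94, 136.94, 172.46, 180, 180, 180].

INTERFACE

Orientations are given as [roll, pitch, yaw] about the fixed x, y, z axes, in that order (R = Rz(yaw) Ry(pitch) Rx(roll)).
In Python, from plant import * gives the robot as it stands.
- The arm moves only by the shell command python3 -m handwheel 'ROWS'. ROWS is JSON, a list of rows, each a list of 7 numbers: the opening, from -1 (shut) to 1 (fully open), then the shift along the tool's x, y, z as a fraction of full scale, then the turn, a rotation vector about the tool's x, y, z as a fraction of full scale. A call has 1 to 5 rows; each row shifts and turns the commanded pose from where the row before left it, along the tool's axes as they then stand; what a row does not reach is not made up. Full scale, the value 1, is 0.025 m for a shift and 6 degrees for a turn. A row lasts 1/8 s, in which the tool goes at most 62.5 mm and 10.7 degrees, less where a joint would pass 70% of its speed; a pose out of reach is approached as far as the arm can. A call with a number of a shift or a turn outside -1 to 1 is refused whole. A call with a gripper value outside its range is refused whole. The fingers move at their own pace and stop on an object; the grip force is fixed at half the most. Time passes only in rows, so rows that do not move let the fingers close. It gives the time, the measured TCP pose, the force, the opening and the grip force at its end, in the units of the state.
- get_obs(): the state, without advancing time (a new reading comes with each control period).
- snapshot(name): name is "scene" or "top" or "wrist"; returns a dict with "color" (400x640x3 uint8, red, green, blue), "fx", "fy", "cx", "cy" (pixels), "R" (3x3) and "t" (3): a world point X has camera coordinates R X + t; the wrist camera has in their place "tool_from_camera" (4x4, takes a point from camera to tool coordinates, whose origin is the TCP and whose axes are the flange's). Camera axes: x right, y down, z forward; pixel columns grow to the right and rows downward; lengths in m; the calibration is good to about 2 mm. The wrist camera is an equidistant fisheye: a pixel r from the principal point sees the ray r / f radians off the axis. A picture is of the moment at which its call begins: read the wrist's pose just before it. There is no depth.
- close_job(): hands the job in; it is judged then, once.
The state is a dict: "clock": time; "joint_pos": joint angles; "qvel": joint speeds; "tau": joint torques, N m; "tool_pos": TCP position; "orientation": TCP orientation; "force": force on the tool from outside, world axes, zero at the start; "moment": the same for the moment, N m; "opening": finger opening in m; "gripper_force": force on a finger pad.
Only numpy, scipy, OpenCV 4.12 (cv2) and the standard library are available. Lean on these libraries where they do the work, as an engineer would, in place of code of your own. Each camera call takes 0.05 s, during which the arm holds its last target. There are 200 camera calls.

## Working session

There is one attempt and no reset: what is moved stays moved. The work goes in short steps, Python scripts to look and compute and a shell command to move; the robot and the scene stay as the last step left them, time stands still between calls to the robot, and variables do not carry over. Pictures are saved under pics/ and viewed, at most 10 in all, crops included, and the job is handed in when it is done.

```bash
mkdir -p pics; ls
python3 - <<'E'
from plant import *
import cv2
o=get_obs(); print(o)
for n in ("scene","top"):
    s=snapshot(n); cv2.imwrite(f"pics/{n}0.png",s["color"][:,:,::-1]); print(n,s["fx"],s["cx"],s["cy"],s["R"],s["t"])
E
```

```text
pics
{'clock': 0.0, 'joint_pos': array([-5.64330553e+01,  2.05906847e+01,  6.33471063e-01, -2.14406996e-02,
       -7.01360593e+01, -1.65063691e+01]), 'qvel': array([ 0.02010084,  0.00111638,  0.08329796,  0.03593079, -0.05462753,
       -0.02314991]), 'tau': array([ 2.99754516e-03, -5.82716417e+01,  2.93052417e+01,  6.99702457e+00,
        6.89351640e-03, -1.69596965e-04]), 'tool_pos': array([ 0.19796887, -0.6451044 ,  0.40372446]), 'orientation': array([ 1.79904844e+02, -7.17864620e-03, -1.62946720e+02]), 'force': array([-0.63886332,  0.00155802, -0.0101713 ]), 'moment': array([-0.03324928,  0.01011329,  0.01641709]), 'gripper_force': 0.0, 'opening': 0.08783313547910997}
scene 501.2400089199522 313.01712644296555 198.3097817557826 [[ 0.832491    0.55398187  0.00792602]
 [ 0.40065376 -0.59207447 -0.69923129]
 [-0.38266866  0.58527934 -0.71485158]] [-0.46932189 -0.1598513   1.41444544]
top 520.0806801483263 314.12042724501686 199.3607123196745 [[-0.02524778 -0.99967983 -0.00166715]
 [-0.9929401   0.02527084 -0.11589366]
 [ 0.11589868 -0.00127068 -0.99326023]] [0.0192522  0.54628031 1.15138302]
```

View pics/top0.png

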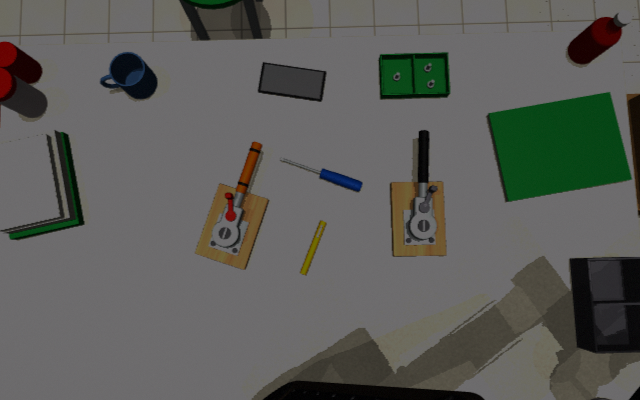

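View pics/scene0.png

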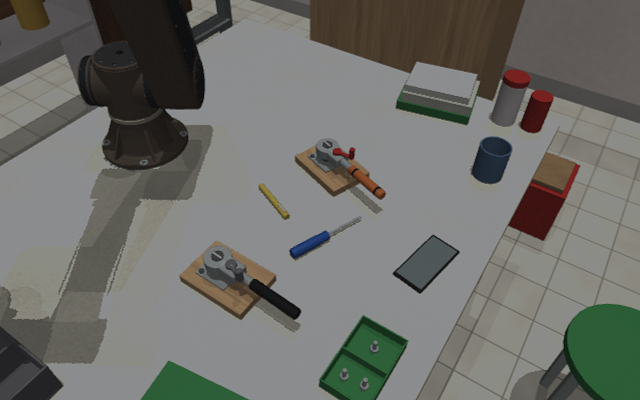

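The top view shows the orange wrench's head at about (226,234), its sleeve running from (240,190) to (257,145), and the red tab near (230,197). The black wrench is at (423,225), well away. Next I'll back-project these by colour.

```bash
cat > h.py <<'E'
import numpy as np, cv2
def at_z(s,uv,z):
    d=s["R"].T@np.array([(uv[0]-s["cx"])/s["fx"],(uv[1]-s["cy"])/s["fy"],1]); c=-s["R"].T@s["t"]
    return c+d*(z-c[2])/d[2]
def proj(s,X):
    p=s["R"]@np.asarray(X,float)+s["t"]; return np.array([s["fx"]*p[0]/p[2]+s["cx"],s["fy"]*p[1]/p[2]+s["cy"]])
def mask(s,lo,hi,box):
    h=cv2.cvtColor(s["color"],cv2.COLOR_RGB2HSV); m=cv2.inRange(h,lo,hi); z=np.zeros_like(m); x0,y0,x1,y1=box
    z[y0:y1,x0:x1]=m[y0:y1,x0:x1]; return z
E
python3 - <<'E'
from plant import *; from h import *
s=snapshot("top")
m=mask(s,(5,200,90),(16,255,255),(230,130,270,205)); ys,xs=np.nonzero(m); print(len(xs))
P=np.array([at_z(s,(x,y),.062)[:2] for x,y in zip(xs,ys)])
c=P.mean(0);u=np.linalg.svd(P-c)[2][0];u*=np.sign(u[0]);t=(P-c)@u
print("orange c",c,"dir",np.degrees(np.arctan2(u[1],u[0])),t.min(),t.max(), "axis from near end",c+u*(t.min()-.095),"far",c+u*(t.max()-.215))
print("head", at_z(s,(226,234),.072))
m=mask(s,(0,200,70),(4,255,255),(215,185,240,225)); ys,xs=np.nonzero(m); print("red",[(y,xs[ys==y].min(),xs[ys==y].max()) for y in np.unique(ys)])
k=[cv2.resize(s["color"][130:270,190:290,::-1],None,fx=4,fy=4,interpolation=cv2.INTER_CUBIC)]
q=snapshot("scene"); k.append(cv2.resize(q["color"][125:205,290:390,::-1],(400,320),interpolation=cv2.INTER_CUBIC))
k[1]=cv2.copyMakeBorder(k[1],0,240,0,0,cv2.BORDER_CONSTANT)
cv2.imwrite("pics/crop1.png",np.clip(np.hstack(k)*1.5,0,255).astype(np.uint8))
E
```

```text
353
orange c [0.62022818 0.15121581] dir -20.30649497661546 -0.05803352784602291 0.05878595410448554 axis from near end [0.47670575 0.20432486] far [0.4737229  0.20542864]
head [0.47076028 0.19948058 0.072     ]
red [(np.int64(193), np.int64(226), np.int64(230)), (np.int64(194), np.int64(225), np.int64(230)), (np.int64(195), np.int64(225), np.int64(230)), (np.int64(196), np.int64(226), np.int64(230)), (np.int64(197), np.int64(226), np.int64(229)), (np.int64(200), np.int64(228), np.int64(231)), (np.int64(201), np.int64(228), np.int64(231)), (np.int64(202), np.int64(229), np.int64(231)), (np.int64(203), np.int64(228), np.int64(231)), (np.int64(204), np.int64(229), np.int64(232)), (np.int64(205), np.int64(229), np.int64(232)), (np.int64(206), np.int64(229), np.int64(232)), (np.int64(207), np.int64(229), np.int64(232)), (np.int64(208), np.int64(229), np.int64(231)), (np.int64(209), np.int64(229), np.int64(232)), (np.int64(210), np.int64(229), np.int64(232)), (np.int64(211), np.int64(228), np.int64(232)), (np.int64(212), np.int64(227), np.int64(233)), (np.int64(213), np.int64(226), np.int64(234)), (np.int64(214), np.int64(226), np.int64(234)), (np.int64(215), np.int64(226), np.int64(234)), (np.int64(216), np.int64(226), np.int64(235)), (np.int64(217), np.int64(226), np.int64(234)), (np.int64(218), np.int64(226), np.int64(234)), (np.int64(219), np.int64(227), np.int64(233)), (np.int64(220), np.int64(229), np.int64(231))]
```

View pics/crop1.png

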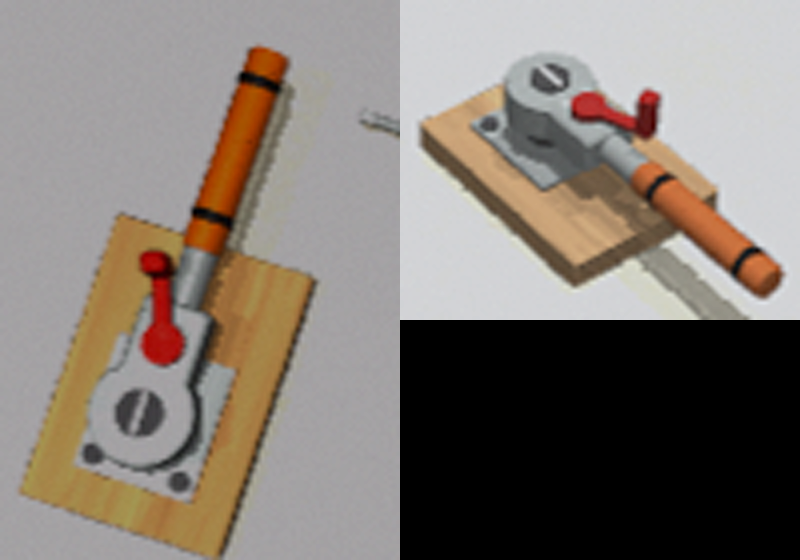

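The crop shows the tab top at about (228,195), the disc at (225,233), and the lever on the anticlockwise (left) side. The model is axis ≈ (0.475, 0.204), handle at about −20°. I'll check it against both views and start moving.

```bash
python3 - <<'E'
from plant import *; from h import *
a=np.array([.4745,.2035]);f=np.radians(-20.3);u=np.array([np.cos(f),np.sin(f)]);n=np.array([-u[1],u[0]])
piv=a+.04*u; l=f+np.arcsin(15/42); tab=piv+.042*np.array([np.cos(l),np.sin(l)]); print("tab",tab)
for nm in("top","scene"):
    s=snapshot(nm); print(nm,"disc",proj(s,[*a,.073]),"tabtop",proj(s,[*tab,.106]),"end",proj(s,[*(a+.215*u),.059]))
E
python3 -m handwheel '[[1,0,0,0,0,0,1],[1,0,0,0,0,0,1],[1,0,0,0,0,0,1],[1,0,0,0,0,0,1],[1,0,0,0,0,0,1]]'
python3 -m handwheel '[[0,0,0,0,0,0,1],[0,0,0,0,0,0,0.23],[0,0,1,0,0,0,0],[0,0,1,0,0,0,0],[0,0,1,0,0,0,0]]'
python3 -m handwheel '[[0,0,1,0,0,0,0],[0,0,1,0,0,0,0],[0,0,1,0,0,0,0],[0,0,1,0,0,0,0],[0,0,1,0,0,0,0]]'
```

```text
tab [0.55401306 0.19008059]
top disc [224.06855438 232.30708662] tabtop [227.47733879 194.06524107] end [257.81006148 142.21204738]
scene disc [328.06023433 143.83076687] tabtop [352.7101732  147.88110265] end [382.76396551 195.55729665]
clock: 0.92
tool_pos: [0.198, -0.6452, 0.4046]
orientation: [180.0, -0.0, 166.9]
force: [-0.9, -0.3, -0.6]
opening: 0.0874
gripper_force: 0.0
clock: 1.55
tool_pos: [0.2242, -0.5743, 0.4046]
orientation: [180.0, -0.0, 159.8]
force: [0.5, -0.1, 0.4]
opening: 0.046
gripper_force: 0.0
clock: 2.17
tool_pos: [0.2677, -0.4569, 0.4048]
orientation: [-180.0, 0.0, 159.8]
force: [0.1, -0.2, -1.0]
opening: 0.044
gripper_force: 0.0
```

```bash
for i in 1; do python3 -m handwheel '[[0,-0.2,1,0,0,0,0],[0,-0.2,1,0,0,0,0],[0,-0.2,1,0,0,0,0],[0,-0.2,1,0,0,0,0],[0,-0.2,1,0,0,0,0]]'; done
python3 -m handwheel '[[0,-0.2,1,0,0,0,0],[0,-0.2,1,0,0,0,0],[0,-0.2,1,0,0,0,0],[0,-0.2,1,0,0,0,0],[0,-0.2,1,0,0,0,0]]'
python3 -m handwheel '[[0,0,1,0,0,0,0],[0,0,1,0,0,0,0],[0,0,1,0,0,0,0],[0,0,1,0,0,0,0],[0,0,1,0,0,0,0]]'
python3 -m handwheel '[[0,0,1,0,0,0,0],[0,0,1,0,0,0,0],[0,0,1,0,0,0,0],[0,0,1,0,0,0,0],[0,0,1,0,0,0,0]]'
python3 -m handwheel '[[0,0,1,0,0,0,0],[0,0,1,0,0,0,0],[0,0,1,0,0,0,0],[0,0,1,0,0,0,0],[0,0,1,0,0,0,0]]'
```

```text
clock: 2.8
tool_pos: [0.3346, -0.3484, 0.4049]
orientation: [-180.0, 0.0, 159.8]
force: [-0.3, -0.0, -0.2]
opening: 0.0438
gripper_force: 0.0
clock: 3.42
tool_pos: [0.4015, -0.2399, 0.4049]
orientation: [180.0, 0.0, 159.8]
force: [0.5, -0.3, -0.2]
opening: 0.0439
gripper_force: 0.0
clock: 4.05
tool_pos: [0.4447, -0.1226, 0.4049]
orientation: [180.0, 0.0, 159.8]
force: [0.1, -0.5, -0.1]
opening: 0.044
gripper_force: 0.0
clock: 4.68
tool_pos: [0.4881, -0.0054, 0.4048]
orientation: [180.0, 0.0, 159.8]
force: [0.6, 0.4, 0.2]
opening: 0.0439
gripper_force: 0.0
clock: 5.3
tool_pos: [0.5319, 0.1126, 0.4046]
orientation: [-180.0, -0.0, 159.7]
force: [0.9, 0.2, -0.3]
opening: 0.0438
gripper_force: 0.0
```

```bash
python3 -m handwheel '[[0,0.2,1,0.6,0,0,0],[0,0,1,0.6,0,0,0],[0,0,1,0.8,0,0,0],[0,0,0.2,0.6,0,0,0],[0,0,0,0,0,0,0]]'
python3 - <<'E'
from plant import *; from h import *
o=get_obs(); s=snapshot("wrist"); print(o["tool_pos"],o["orientation"],s["fx"],s["cx"],s["cy"],s["tool_from_camera"].tolist())
cv2.imwrite("pics/w1.png",s["color"][:,:,::-1])
E
```

```text
clock: 5.92
tool_pos: [0.5541, 0.188, 0.3375]
orientation: [-179.8, -0.1, 159.7]
force: [-0.3, 0.3, 0.3]
opening: 0.0437
gripper_force: 0.0
[0.55405669 0.18795542 0.33745173] [-1.79815461e+02 -1.35158127e-01  1.59702572e+02] 309.70691628693146 317.3607066347622 200.3224343234827 [[0.0006753260798987713, -0.9681499686787863, -0.25037009023034423, 0.06676408874794754], [0.9999994701224225, 0.0008483481692283775, -0.0005831468578144312, 0.0013359805708881844], [0.0007769746198046433, -0.2503695637505658, 0.9681500285894699, 0.018580254300166354], [0.0, 0.0, 0.0, 1.0]]
```

View pics/w1.png

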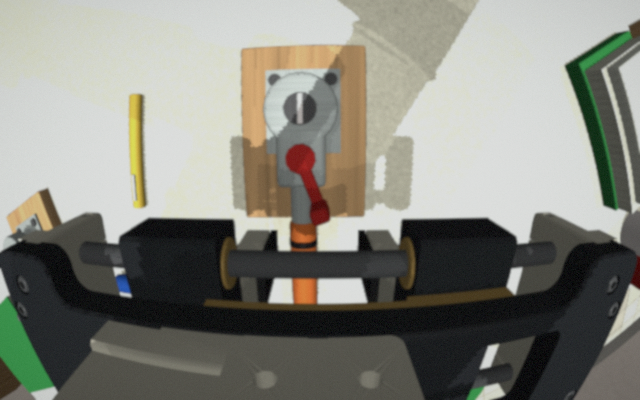

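The wrist view shows the disc at (300,108), the tab top at (320,207) to the right (anticlockwise side), and the sleeve at about (304,240). I'll convert these with the fisheye model.

```bash
cat >> h.py <<'E'
from scipy.spatial.transform import Rotation as Ro
def wrist_z(s,o,uv,z):
    d=np.array([uv[0]-s["cx"],uv[1]-s["cy"]]);r=np.hypot(*d);th=r/s["fx"];v=np.r_[np.sin(th)*d/r,np.cos(th)]
    T=s["tool_from_camera"];R=Ro.from_euler("xyz",o["orientation"],degrees=True).as_matrix()
    c=R@T[:3,3]+o["tool_pos"];w=R@T[:3,:3]@v; return (c+w*(z-c[2])/w[2])[:2]
E
python3 - <<'E'
from plant import *; from h import *
o=get_obs(); s=snapshot("wrist")
for n,uv,z in(("disc",(300,108),.073),("pivot",(300,158),.08),("tab",(320,205),.106),("sleeve",(304,240),.071)):print(n,wrist_z(s,o,uv,z))
E
```

```text
disc [0.47635675 0.20259139]
pivot [0.51326791 0.18914509]
tab [0.54754356 0.19300152]
sleeve [0.58130441 0.16609845]
```

```bash
python3 -m handwheel '[[0,0,0,1,0,0,0],[0,0,0,1,0,0,0],[0,0,0,0.8,0,0,0],[0,0,0,0.2,0,0,0],[0,0,0,0,0,0,0]]'
python3 -m handwheel '[[0,0,-0.4,0,0,0,0],[0,0,-0.4,0,0,0,0],[0,0,-0.4,0,0,0,0],[0,0,-0.2,0,0,0,0],[0,0,0,0,0,0,0]]'
python3 - <<'E'
from plant import *; from h import *
o=get_obs();print(o["force"]); s=snapshot("top")
cv2.imwrite("pics/t2.png",np.clip(1.5*cv2.resize(s["color"][130:270,190:290,::-1],None,fx=4,fy=4),0,255).astype("u1"))
E
```

```text
clock: 6.65
tool_pos: [0.5547, 0.1876, 0.2655]
orientation: [180.0, 0.0, 159.7]
force: [-0.2, 0.3, 0.1]
opening: 0.0435
gripper_force: 0.0
clock: 7.28
tool_pos: [0.542, 0.1544, 0.2647]
orientation: [-180.0, -0.0, 159.7]
force: [0.0, -0.2, 0.4]
opening: 0.0439
gripper_force: 0.0
[ 0.03848435 -0.16392356  0.43785397]
```

```bash
python3 -m handwheel '[[0,0,-0.3,0,0,0,0],[0,0,-0.2,0,0,0,0],[0,0,0,0,0,0,0],[0,0,0.4,0,0,0,0],[0,0,0.4,0,0,0,0]]'
python3 -m handwheel '[[0,0,0,-1,0,0,0],[0,0,0,-1,0,0,0],[0,0,0,-0.5,0,0,0],[0,0,0,0,0,0,0]]'
python3 - <<'E'
from plant import *; from h import *
o=get_obs(); s=snapshot("wrist"); cv2.imwrite("pics/w2.png",s["color"][40:300,150:550,::-1])
E
```

```text
clock: 7.95
tool_pos: [0.5453, 0.1627, 0.2647]
orientation: [180.0, 0.0, 159.7]
force: [-0.6, -0.0, -0.1]
opening: 0.0439
gripper_force: 0.0
clock: 8.45
tool_pos: [0.5451, 0.1624, 0.3277]
orientation: [179.9, 0.0, 159.7]
force: [0.7, 0.0, -0.3]
opening: 0.0436
gripper_force: 0.0
```

View pics/w2.png

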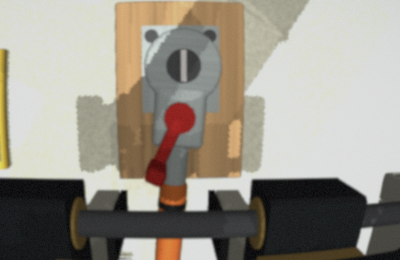

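The lever tab is now on the left (clockwise) side, at crop (157,170) with its pivot at (180,118). I'll measure the lever and handle angles.

Run:
```python
from plant import *; from h import *
o=get_obs(); s=snapshot("wrist")
P={n:wrist_z(s,o,uv,z) for n,uv,z in(("disc",(334,105),.073),("piv",(330,158),.08),("tab",(308,202),.106),("slv",(322,235),.07))}
an=lambda a,b:np.degrees(np.arctan2(*(P[b]-P[a])[::-1]))
print(P,an("disc","piv"),an("disc","slv"),an("piv","tab"))
t=snapshot("top");m=mask(t,(5,200,90),(16,255,255),(220,130,290,190)); ys,xs=np.nonzero(m)
Q=np.array([at_z(t,(x,y),.062)[:2] for x,y in zip(xs,ys)]);c=Q.mean(0);print(len(Q),c,np.degrees(np.arctan2(*(c-[.475,.2035])[::-1])))
```

```text
{'disc': array([0.4747639 , 0.20274476]), 'piv': array([0.51085617, 0.18609145]), 'tab': array([0.53057045, 0.16210911]), 'slv': array([0.56931212, 0.1585802 ])} -24.769041953314858 -25.037820940593434 -50.57866499789012
230 [0.63853454 0.12879726] -24.55096796016801
```

Handle is now at about −24.7° and the lever is fully over. Moving over the sleeve, descending, and narrowing the fingers as a loose cage.

```bash
python3 -m handwheel '[[0,-1,0.1,0,0,0,0.73],[0,-1,0.2,0,0,0,0],[0,-1,0.1,0,0,0,0],[0,-0.2,0,0,0,0,0],[0,0,0,0,0,0,0]]'
python3 -m handwheel '[[0,0,0,1,0,0,0],[0,0,0,1,0,0,0],[0,0,0,0,0,0,0]]'
python3 - <<'E'
from plant import *; from h import *
o=get_obs(); p=o["tool_pos"][:2]-[.475,.2035]; print(o["tool_pos"],np.hypot(*p),np.degrees(np.arctan2(p[1],p[0])),o["orientation"])
s=snapshot("wrist"); cv2.imwrite("pics/w3.png",s["color"][40:400,150:550,::-1])
E
```

```text
clock: 9.22
tool_pos: [0.622, 0.1393, 0.3261]
orientation: [-179.9, -0.1, 155.3]
force: [0.4, -0.4, -0.4]
opening: 0.0435
gripper_force: 0.0
clock: 9.6
tool_pos: [0.6209, 0.1395, 0.2753]
orientation: [-179.8, -0.2, 155.3]
force: [-0.0, -0.3, 0.7]
opening: 0.044
gripper_force: 0.0
[0.62089436 0.13945076 0.27533778] 0.15933445265149707 -23.702005514811933 [-1.79822758e+02 -1.60898031e-01  1.55313762e+02]
```

View pics/w3.png

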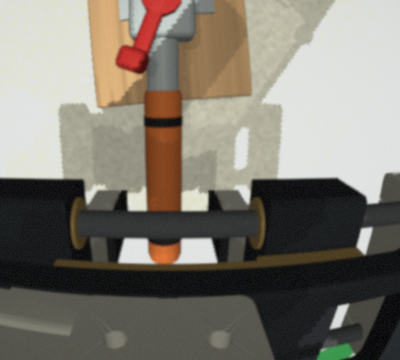

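The sleeve at crop x≈163 lies between the fingers (about 105 and 230, centre 167), roughly centred. Now I descend and close to a cage.

```bash
python3 -m handwheel '[[0,0,-0.1,1,0,0,0],[0,0,0,1,0,0,0],[0,0,0,0.2,0,0,0],[-0.3,0,0,0,0,0,0],[-0.3,0,0,0,0,0,0]]'
python3 -m handwheel '[[-0.3,0.035,0.67,0,0,0,-1],[-0.3,0.035,0.67,0,0,0,-1],[-0.3,0,0,0,0,0,0]]'
```

```text
clock: 10.28
tool_pos: [0.6218, 0.1375, 0.2236]
orientation: [179.9, 0.1, 155.3]
force: [-1.2, 0.2, -0.7]
opening: 0.032
gripper_force: 0.0
clock: 10.65
tool_pos: [0.6325, 0.1698, 0.2231]
orientation: [179.9, 0.1, 167.3]
force: [0.0, -0.2, -1.2]
opening: 0.0306
gripper_force: 0.0
```

```bash
python3 -m handwheel '[[-0.3,0.035,0.67,0,0,0,-1],[-0.3,0.035,0.67,0,0,0,-1],[-0.3,0.035,0.67,0,0,0,-1],[-0.3,0.035,0.67,0,0,0,-1],[-0.3,0.035,0.67,0,0,0,-1]]'
python3 -m handwheel '[[-0.3,0,0,0,0,0,0],[-0.3,0,0,0,0,0,0]]'
python3 - <<'E'
from plant import *; from h import *
o=get_obs(); p=o["tool_pos"][:2]-[.475,.2035]; print(np.hypot(*p),np.degrees(np.arctan2(p[1],p[0])),o["orientation"][2]%360,o["joint_pos"][5])
t=snapshot("top");cv2.imwrite("pics/t4.png",np.clip(1.5*cv2.resize(t["color"][100:270,150:290,::-1],None,fx=3,fy=3),0,255).astype("u1"))
E
```

```text
clock: 11.28
tool_pos: [0.6285, 0.2513, 0.2226]
orientation: [-180.0, -0.0, -162.7]
force: [-0.5, -2.5, 0.9]
opening: 0.031
gripper_force: 0.8
clock: 11.52
tool_pos: [0.6288, 0.2513, 0.2225]
orientation: [180.0, 0.0, -162.9]
force: [0.3, 0.1, 0.2]
opening: 0.031
gripper_force: 0.0
0.1610878250355993 17.266143648608647 197.10509678265507 -111.1305437701225
```

View pics/t4.png

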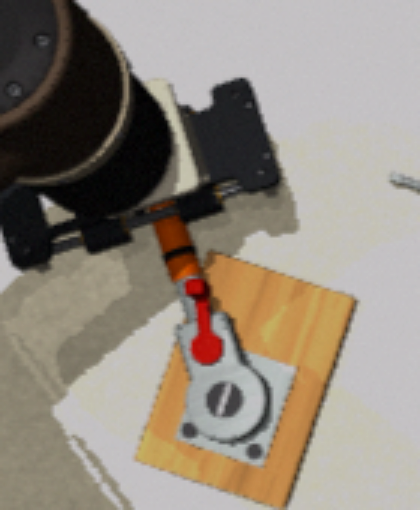

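The handle is now about 35° anticlockwise of its start, at crop (175,235). The lever is on the clockwise side, the disc stripe looks unturned. Swinging clockwise.

```bash
python3 -m handwheel '[[-0.3,0.035,-0.67,0,0,0,1],[-0.3,0.035,-0.67,0,0,0,1],[-0.3,0.035,-0.67,0,0,0,1],[-0.3,0.035,-0.67,0,0,0,1],[-0.3,0.035,-0.67,0,0,0,1]]'
python3 -m handwheel '[[-0.3,0.035,-0.67,0,0,0,1],[-0.3,0.035,-0.67,0,0,0,1],[-0.3,0,0,0,0,0,0]]'
python3 - <<'E'
from plant import *; from h import *
o=get_obs(); p=o["tool_pos"][:2]-[.475,.2035]; print(np.hypot(*p),np.degrees(np.arctan2(p[1],p[0])),o["orientation"][2]%360,o["joint_pos"])
E
```

```text
clock: 12.2
tool_pos: [0.6327, 0.1681, 0.2225]
orientation: [179.9, 0.1, 167.0]
force: [1.6, 1.1, -1.3]
opening: 0.0306
gripper_force: 1.2
clock: 12.58
tool_pos: [0.6212, 0.1359, 0.2225]
orientation: [180.0, -0.0, 155.2]
force: [-0.7, 0.0, -0.3]
opening: 0.0305
gripper_force: 0.0
0.1610667171968217 -24.81438179107089 155.16389468934597 [ 2.98948932e+01  2.63169991e+01 -1.65905468e+01 -3.86854647e-03
 -4.70902177e+01 -1.44728365e+02]
```

```bash
python3 -m handwheel '[[-0.3,0.035,-0.67,0,0,0,1],[-0.3,0.035,-0.67,0,0,0,1],[-0.3,0.035,-0.67,0,0,0,1],[-0.3,0.035,-0.67,0,0,0,1],[-0.3,0,0,0,0,0,0]]'
python3 -m handwheel '[[-0.3,0.035,-0.67,0,0,0,1],[-0.3,0.035,-0.67,0,0,0,1],[-0.3,0,0,0,0,0,0]]'
python3 - <<'E'
from plant import *; from h import *
o=get_obs(); p=o["tool_pos"][:2]-[.475,.2035]; print(np.hypot(*p),np.degrees(np.arctan2(p[1],p[0])),o["orientation"][2]%360,o["joint_pos"])
t=snapshot("top");cv2.imwrite("pics/t5.png",np.clip(1.5*cv2.resize(t["color"][100:280,190:330,::-1],None,fx=3,fy=3),0,255).astype("u1"))
E
```

```text
clock: 13.2
tool_pos: [0.5813, 0.0834, 0.2224]
orientation: [-180.0, -0.0, 131.4]
force: [0.4, -0.2, -0.5]
opening: 0.0308
gripper_force: 0.0
clock: 13.58
tool_pos: [0.5586, 0.0522, 0.2216]
orientation: [179.9, -1.3, 120.0]
force: [0.4, -0.7, 0.7]
opening: 0.0306
gripper_force: 0.0
0.1728365233275301 -61.07483280174727 119.9928598928853 [  24.82759183   20.78284089  -25.55777466   -1.88606358  -43.69113023
 -173.47169461]
```

View pics/t5.png

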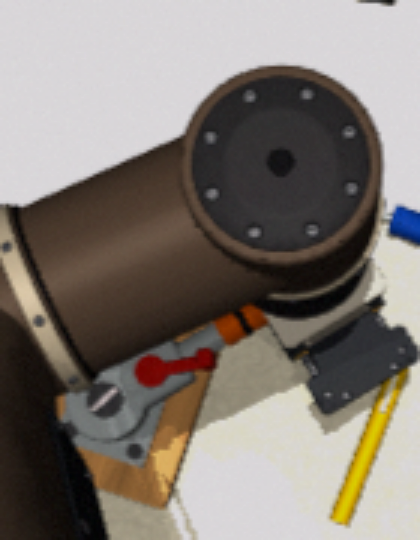

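The disc stripe now runs from about crop (90,408) to (116,388), clearly turned, and the lever is still on the clockwise side. Joint 6 is close to its limit. I'll measure the bolt turn by warping the disc flat in both pictures.

```bash
cat > st.py <<'E'
from plant import *; from h import *
def ang(img,s,c):
    N=81; g=np.linspace(-.0075,.0075,N); X,Y=np.meshgrid(g,g)
    uv=np.array([proj(s,[c[0]+x,c[1]+y,.073]) for x,y in zip(X.ravel(),Y.ravel())]).astype(np.float32).reshape(N,N,2)
    w=cv2.remap(cv2.cvtColor(img,cv2.COLOR_RGB2GRAY),uv[...,0],uv[...,1],cv2.INTER_CUBIC).astype(float)
    k=(np.hypot(X,Y)<.0075); W=np.where(k,np.clip(w-np.percentile(w[k],50),0,None),0); mx,my=(W*X).sum()/W.sum(),(W*Y).sum()/W.sum()
    C=np.cov(np.c_[X.ravel(),Y.ravel()].T,aweights=W.ravel()); v=np.linalg.eigh(C)[1][:,1]; return np.degrees(np.arctan2(v[1],v[0]))%180,mx,my
if __name__=="__main__":
    for nm in("top","scene"):
        s=snapshot(nm); a=cv2.imread(f"pics/{nm}0.png")[:,:,::-1].copy()
        for c in((.4745,.2035),(.4735,.2025)): print(nm,ang(a,s,c),ang(s["color"],s,c))
E
python3 st.py
```

```text
top (np.float64(159.3239166460891), np.float64(-0.00028652588066139427), np.float64(-0.0004474388928828177)) (np.float64(132.4278231026064), np.float64(-0.00046070145184940364), np.float64(-0.0008097029181553456))
top (np.float64(159.41106431667455), np.float64(3.629950991631358e-05), np.float64(0.0007350556717872298)) (np.float64(132.16124708085104), np.float64(0.0005688167419652949), np.float64(0.0001041867748228775))
scene (np.float64(159.3776816269467), np.float64(-0.00045689758231248464), np.float64(-0.0007894772928650787)) (np.float64(109.20551770419092), np.float64(-0.0012382717917675539), np.float64(-0.0006263619854721544))
scene (np.float64(159.66612952784277), np.float64(7.533043520229498e-05), np.float64(0.0003491831338426326)) (np.float64(105.10197736334237), np.float64(-0.0012024008002667552), np.float64(-0.0008205235078359447))
```

The bolt is at about −0.475 rad, just short. I'll open the cage, turn the wrist back off the joint-6 limit, and push about 12° further with a yaw lag.

```bash
python3 -m handwheel '[[0,0,0,0,0,0,0],[0,0,0,0,0,0,-0.6],[0,0,0,0,0,0,-0.7],[0,0,0,0,0,0,-0.7],[0,0,0,0,0,0,0]]'
python3 -m handwheel '[[0,0.2,-0.56,0,0,0,0],[0,0.2,-0.56,0,0,0,0],[0,0.2,-0.56,0,0,0,0],[0,0,0,0,0,0,0]]'
python3 - <<'E'
from st import *
o=get_obs(); p=o["tool_pos"][:2]-[.475,.2035]; print(np.hypot(*p),np.degrees(np.arctan2(p[1],p[0])),o["orientation"],o["joint_pos"])
E
python3 st.py | grep top
```

```text
clock: 14.35
tool_pos: [0.5591, 0.0536, 0.2215]
orientation: [179.6, -1.2, 132.1]
force: [-0.0, 0.4, 0.3]
opening: 0.0439
gripper_force: 0.0
clock: 14.85
tool_pos: [0.5163, 0.0358, 0.2219]
orientation: [179.6, -1.2, 132.0]
force: [0.5, 0.6, -0.0]
opening: 0.0436
gripper_force: 0.0
0.17276430907258028 -76.15954414217427 [179.6365683   -1.21364435 132.00143728] [  25.17388996   17.38511009  -31.05791949   -1.90925398  -41.57620526
 -161.74776829]
top (np.float64(159.3239166460891), np.float64(-0.00028652588066139427), np.float64(-0.0004474388928828177)) (np.float64(121.97458986460632), np.float64(0.003985710735586482), np.float64(0.0018822067594433404))
top (np.float64(159.41106431667455), np.float64(3.629950991631358e-05), np.float64(0.0007350556717872298)) (np.float64(111.37583986502761), np.float64(0.0034452535983550384), np.float64(0.001604866346812886))
```

```bash
python3 -m handwheel '[[0.3,0,0.12,0,0,0,0],[0.3,0,0,-1,0,0,0],[0.3,0,0,-1,0,0,0],[0.3,0,0,-1,0,0,0],[0.3,0,0,-1,0,0,0]]'
python3 -m handwheel '[[0.3,-1,-0.3,-1,0,0,0],[0.3,-1,-1,0,0,0,0],[0.3,-1,-1,0,0,0,0],[0.3,-1,-1,0,0,0,0],[0.3,-1,-1,0,0,0,0]]'
python3 st.py
python3 - <<'E'
from st import *
print(get_obs()["joint_pos"])
t=snapshot("top");cv2.imwrite("pics/t6.png",np.clip(1.5*cv2.resize(t["color"][100:280,190:330,::-1],None,fx=3,fy=3),0,255).astype("u1"))
E
```

```text
clock: 15.58
tool_pos: [0.5211, 0.0366, 0.3223]
orientation: [179.6, -1.2, 132.0]
force: [0.3, 0.0, -0.7]
opening: 0.057
gripper_force: 0.0
clock: 16.2
tool_pos: [0.5251, -0.1298, 0.3432]
orientation: [179.6, -1.2, 132.0]
force: [-0.3, 0.1, 0.4]
opening: 0.057
gripper_force: 0.0
top (np.float64(159.3239166460891), np.float64(-0.00028652588066139427), np.float64(-0.0004474388928828177)) (np.float64(128.49679684202906), np.float64(-0.0006061137842168252), np.float64(-0.0005425580817342955))
top (np.float64(159.41106431667455), np.float64(3.629950991631358e-05), np.float64(0.0007350556717872298)) (np.float64(128.59204535973794), np.float64(0.0004512044070018512), np.float64(0.00034659052571715034))
scene (np.float64(159.3776816269467), np.float64(-0.00045689758231248464), np.float64(-0.0007894772928650787)) (np.float64(129.92918807210464), np.float64(-0.0012590465647270457), np.float64(-0.001506674652321317))
scene (np.float64(159.66612952784277), np.float64(7.533043520229498e-05), np.float64(0.0003491831338426326)) (np.float64(129.8360112330283), np.float64(-0.00021006142133237458), np.float64(-0.0006747844213447641))
[   6.26722083   11.13073434  -20.38789836   -1.38377648  -58.92376981
 -143.65717787]
```

View pics/t6.png

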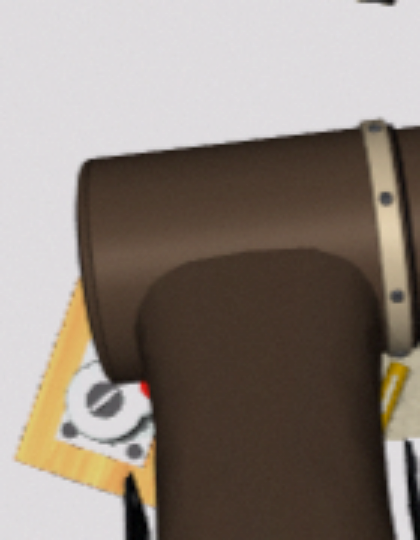

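The bolt reads −30 to −31° in two cameras, against a limit of −27.5°. The margin is thin, so I'll push a few degrees more. First I need the handle's present angle.

Run:
```python
from st import *
s=snapshot("scene");m=mask(s,(5,180,90),(16,255,255),(270,130,390,230)); ys,xs=np.nonzero(m)
Q=np.array([at_z(s,(x,y),.063)[:2] for x,y in zip(xs,ys)]);c=Q.mean(0);u=np.linalg.svd(Q-c)[2][0]
print(len(Q),c,np.hypot(*(c-[.4745,.2035])),np.degrees(np.arctan2(*(c-[.4745,.2035])[::-1])),np.degrees(np.arctan2(u[1],u[0])))
```

```text
20 [0.51434048 0.03805038] 0.1701788514530822 -76.46086616047363 -75.04905914337142
```

The handle is mostly hidden by the arm, so I'll clear the view before trusting that number.

```bash
python3 -m handwheel '[[0.3,-1,-0.9,0,0,0,0],[0.3,-1,-0.9,0,0,0,0],[0.3,-1,-0.9,0,0,0,0],[0.3,-1,-0.9,0,0,0,0],[0.3,-1,-0.9,0,0,0,0]]'
python3 -m handwheel '[[0.3,-1,-0.9,0,0,0,0],[0.3,-1,-0.9,0,0,0,0],[0.3,-1,-0.9,0,0,0,0],[0.3,-1,-0.9,0,0,0,0],[0.3,0,0,0,0,0,0]]'
python3 st.py
python3 - <<'E'
from st import *
k=[]
for nm,box,cr in(("scene",(250,130,395,250),(230,120,390,260)),("top",(190,130,310,240),(190,140,350,280))):
    s=snapshot(nm);m=mask(s,(5,180,90),(16,255,255),box); ys,xs=np.nonzero(m)
    Q=np.array([at_z(s,(x,y),.063)[:2] for x,y in zip(xs,ys)]);c=Q.mean(0);u=np.linalg.svd(Q-c)[2][0];d=c-[.4745,.2035]
    print(nm,len(Q),c,np.hypot(*d),np.degrees(np.arctan2(d[1],d[0])),np.degrees(np.arctan2(u[1],u[0])))
    k.append(cv2.resize(s["color"][cr[1]:cr[3],cr[0]:cr[2],::-1],(400,350),interpolation=cv2.INTER_CUBIC))
cv2.imwrite("pics/f7.png",np.clip(1.5*np.hstack(k),0,255).astype("u1"))
E
```

```text
clock: 17.02
tool_pos: [0.5257, -0.2971, 0.3399]
orientation: [179.6, -1.2, 132.1]
force: [0.4, 0.3, 0.6]
opening: 0.0569
gripper_force: 0.0
clock: 17.65
tool_pos: [0.5256, -0.4325, 0.3363]
orientation: [179.6, -1.2, 132.0]
force: [-0.6, 0.9, -0.6]
opening: 0.0572
gripper_force: 0.0
top (np.float64(159.3239166460891), np.float64(-0.00028652588066139427), np.float64(-0.0004474388928828177)) (np.float64(128.9454873813339), np.float64(-0.000552706129937405), np.float64(-0.0005662692786923843))
top (np.float64(159.41106431667455), np.float64(3.629950991631358e-05), np.float64(0.0007350556717872298)) (np.float64(129.0214536245645), np.float64(0.0005006651479632378), np.float64(0.0003250679247873982))
scene (np.float64(159.3776816269467), np.float64(-0.00045689758231248464), np.float64(-0.0007894772928650787)) (np.float64(130.04231535212443), np.float64(-0.0012824979658258742), np.float64(-0.001514324654190398))
scene (np.float64(159.66612952784277), np.float64(7.533043520229498e-05), np.float64(0.0003491831338426326)) (np.float64(129.9028237027017), np.float64(-0.0002312594623643482), np.float64(-0.0006858798409744932))
scene 44 [0.51206513 0.04644819] 0.16148191593202105 -76.54818849524769 -73.71831225587486
top 389 [0.51047302 0.06126808] 0.14671051805926816 -75.80650893834036 -75.49056683147133
```

View pics/f7.png

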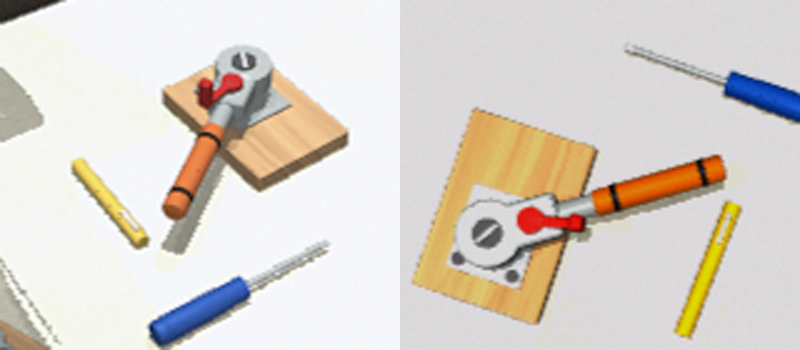

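The final view shows the handle at about −76°, the lever tab still on its clockwise side at (578,224), and the stripe at (476,242)–(499,222). I'll test the stripe angle's robustness with other radii and thresholds, averaging frames.

Run:
```python
from plant import *; from h import *
N=81
def A(img,s,r,pc):
    c=np.array([.474,.203])
    g=np.linspace(-r,r,N);X,Y=np.meshgrid(g,g);k=np.hypot(X,Y)<r
    for _ in range(4):
        uv=np.array([proj(s,[c[0]+x,c[1]+y,.073]) for x,y in zip(X.ravel(),Y.ravel())]).astype(np.float32).reshape(N,N,2)
        w=cv2.remap(cv2.cvtColor(img,cv2.COLOR_RGB2GRAY),uv[...,0],uv[...,1],cv2.INTER_CUBIC).astype(float)
        W=np.where(k,np.clip(w-np.percentile(w[k],pc),0,None),0); c=c+[(W*X).sum()/W.sum(),(W*Y).sum()/W.sum()]
    v=np.linalg.eigh(np.cov(np.c_[X.ravel(),Y.ravel()].T,aweights=W.ravel()))[1][:,1]; return np.degrees(np.arctan2(v[1],v[0]))%180
for nm in("top","scene"):
    f=[snapshot(nm) for _ in range(4)]; s=f[0]; im=np.mean([q["color"] for q in f],0).astype("u1"); a=cv2.imread(f"pics/{nm}0.png")[:,:,::-1].copy()
    for r in(.006,.007,.008):
        print(nm,r,[(round(A(a,s,r,p),1),round(A(im,s,r,p),1)) for p in(40,60,75)])
```

```text
top 0.006 [(np.float64(159.3), np.float64(129.3)), (np.float64(159.8), np.float64(130.0)), (np.float64(160.5), np.float64(130.6))]
top 0.007 [(np.float64(159.1), np.float64(128.8)), (np.float64(159.6), np.float64(129.6)), (np.float64(160.9), np.float64(130.1))]
top 0.008 [(np.float64(159.6), np.float64(128.6)), (np.float64(159.8), np.float64(129.2)), (np.float64(160.6), np.float64(129.6))]
scene 0.006 [(np.float64(159.3), np.float64(127.9)), (np.float64(159.3), np.float64(126.9)), (np.float64(159.4), np.float64(126.5))]
scene 0.007 [(np.float64(159.6), np.float64(129.0)), (np.float64(159.6), np.float64(128.2)), (np.float64(159.4), np.float64(127.0))]
scene 0.008 [(np.float64(159.6), np.float64(129.8)), (np.float64(159.6), np.float64(129.5)), (np.float64(159.4), np.float64(128.2))]
```

Every variant gives a bolt turn of 29.8 to 33° clockwise, past the 27.5° limit. The arm is clear and the handle is at rest, so I'm handing in.

```bash
python3 -c "
from plant import *
print(close_job())"
```

```text
the job is handed in; nothing more can be done
None
```

I handed the job in with no verdict returned: lever flipped to tighten, handle swung about 35° anticlockwise with no visible bolt turn, then the bolt driven clockwise about 30° (camera readings 29.8–33°; pass mark 27.5°, your 30° only just met), though the handle swung about 91° to do it, roughly 60° lost against the 34° you allowed, which I can't explain; the handle is released and I never went near the black ratchet.

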